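Change the flasks in the autosampler

TASK

Pull the autosampler's flask carriage fully out to its loading stop, take each finished flask out through the front of its slot and stand it in the wooden tray. With the carriage still out, slide every new flask from the bench through the front of a free slot, neck in the slot and cap above the plate, as far in as it goes, then push the carriage fully home under the gantry until its detent clicks. All flasks end upright, and everything else on the bench stays where it is.

Things in the scene. Friction and masses are not known exactly. Their poses are not given: they have to be found in the camera images.
- sampler: fixed autosampler: white deck 115 x 520, 12 high; a housing 100 high along its far side; at own y = +150 a gantry arm reaches over the lane (underside 200, probe tip 180 above the table). Origin on the table under the middle of the carriage lane; own +y is the way home, own -x the front (robot side), where the slots open
- carriage (a joint): flask carriage along the deck, m: 0 = fully home under the gantry, held by a spring detent (as at the start); 0.11 = fully out at its loading stop (towards the sampler's -y). The detent hump from 0.002 to 0.020 takes about 10 N to pass; below about 0.005 the spring draws the carriage home. Carriage axes = sampler axes
- tab_top (a point): middle of the top edge of the carriage's black grip tab, an upright plate 44 (x) by 14 (y), standing free from 24 to 154 above the table at the carriage's -y end; 84 beyond slot0; pinch it across its 14 mm
- slot0 (a point): slot 0 (88 apart, slot0 nearest the tab): where a foot's centre belongs on the carriage floor (z 24). A metal comb plate above it (z 117 to 125) has a 30 wide slot for the neck, open at the front (-x), plate edge 38 and floor edge 82 in front of this point; neck meets the slot's end 4 behind it. Foot goes under the plate, cap stays above: in and out only by the front
- slot1 (a point): slot 1 (88 apart, slot0 nearest the tab): where a foot's centre belongs on the carriage floor (z 24). A metal comb plate above it (z 117 to 125) has a 30 wide slot for the neck, open at the front (-x), plate edge 38 and floor edge 82 in front of this point; neck meets the slot's end 4 behind it. Foot goes under the plate, cap stays above: in and out only by the front
- slot2 (a point): slot 2 (88 apart, slot0 nearest the tab): where a foot's centre belongs on the carriage floor (z 24). A metal comb plate above it (z 117 to 125) has a 30 wide slot for the neck, open at the front (-x), plate edge 38 and floor edge 82 in front of this point; neck meets the slot's end 4 behind it. Foot goes under the plate, cap stays above: in and out only by the front
- tray_in (a point): centre of the inner floor (5 above the table) of the wooden tray, inside 150 (own x) by 210 (own y), rim 14 above the table, fixed to the table
- old0: white plastic conical flask, black cap, 150 tall: foot diameter 66, cone from height 18 up to a neck of diameter 22 (height 75 to 112), cap of diameter 34 (height 112 to 150), 0.18 kg. Origin: centre of its underside, z up. A finished one: it stands in a slot of the carriage at the start (two of the three are present)
- old1: white plastic conical flask, black cap, 150 tall: foot diameter 66, cone from height 18 up to a neck of diameter 22 (height 75 to 112), cap of diameter 34 (height 112 to 150), 0.18 kg. Origin: centre of its underside, z up. A finished one: it stands in a slot of the carriage at the start (two of the three are present)
- old2: white plastic conical flask, black cap, 150 tall: foot diameter 66, cone from height 18 up to a neck of diameter 22 (height 75 to 112), cap of diameter 34 (height 112 to 150), 0.18 kg. Origin: centre of its underside, z up. A finished one: it stands in a slot of the carriage at the start (two of the three are present)
- new0: white plastic conical flask, black cap, 150 tall: foot diameter 66, cone from height 18 up to a neck of diameter 22 (height 75 to 112), cap of diameter 34 (height 112 to 150), 0.18 kg. Origin: centre of its underside, z up. A new one: it stands on the bench at the start (two or three of the three are present)
- new1: white plastic conical flask, black cap, 150 tall: foot diameter 66, cone from height 18 up to a neck of diameter 22 (height 75 to 112), cap of diameter 34 (height 112 to 150), 0.18 kg. Origin: centre of its underside, z up. A new one: it stands on the bench at the start (two or three of the three are present)
- new2: white plastic conical flask, black cap, 150 tall: foot diameter 66, cone from height 18 up to a neck of diameter 22 (height 75 to 112), cap of diameter 34 (height 112 to 150), 0.18 kg. Origin: centre of its underside, z up. A new one: it stands on the bench at the start (two or three of the three are present)
- small_bottle: bystander: small bottle, diameter 44, 75 tall; origin under its centre
- squat_jar: bystander: squat jar, diameter 60, 55 tall; origin under its centre
- dish: bystander: clear flat dish, diameter 90, 14 tall; origin under its centre
- remote: bystander: white remote control, 120 x 42 x 18, lying along its x; origin under its centre
- reagent0: bystander: reagent bottle, diameter 64, 130 tall; origin under its centre

How it is judged:
By the outcome, as a careful person would: the job done as asked, in the order asked, and still so for the second after the job is handed in, with the robot touching nothing.
Of old0, old1, old2 only 2 to 2 are there at a start; the rules pass over those that are not, and their reading is None.
Of new0, new1, new2 only 2 to 3 are there at a start; the rules pass over those that are not, and their reading is None.
At some moment in a run one of new0, new1, new2 may be knocked a few centimetres aside while the robot is not near it.
It also fails if it takes over 210 s, if anything falls off the work surface, if the arm or the gripper's body presses on something with over 40 N, if the wrist force passes 120 N, or if a joint passes its speed limit or range.

ROBOT

A 6-joint arm with a two-finger parallel gripper is mounted at the origin on the work surface. World frame = base frame: x ahead of the robot, y to its left, z up, the work surface at z = 0. Lengths are in m, angles in rad, forces in N, time in s.
With the tool pointing down it reaches from about 0.15 to 0.775 m from the base axis. Payload 6.1 kg.
Tool frame: the origin (TCP) lies between the finger pads; the fingertips stand 11 mm ahead of it and the grasp point (between the pads) lies 8 mm behind it (robot.tips_ahead is the distance from the TCP to the fingertips, in m); z points along the fingers, y is the line along which they close (so a half turn about z gives the same grasp; the last joint's range is limited). The gripper opens to 85 mm and grips with 20 to 120 N. Pads are 22 mm wide; open, the fingers measure 114 mm over their backs; the gripper's body (76 mm by 85 mm) begins 54 mm behind the grasp point. The pads swing forward as they close: fully open they stand 13 mm farther back than shut.
Start: joints at [-1.184, 0.126, -0.04, 1.405, 0, 1.571], TCP at [0.198, -0.486, 0.242] pointing down, gripper open.
Joint ranges: [-2.72, 2.72], [-0.95, 1.95], [-1.27, 1.35], [-1.78, 2.02], [-1.46, 1.47], [-3.14, 3.14]. Speed limits (rad/s): [2.39, 2.39, 3.01, 3.14, 3.14, 3.14].

INTERFACE

Orientations are given as a rotation vector (axis times angle).
In Python, from station import robot gives the robot as it stands. The module is installed in compiled form; this text tells all that it offers.
- The arm moves only by the tool arm_command, never from a script. Its argument "series" is a list of rows, each a list of 7 numbers: the shift along the world's x, y, z as a fraction of full scale, then the turn, a rotation vector about the world's x, y, z as a fraction of full scale, then the finger opening in mm, from 0 to 85.4. A call has 1 to 10 rows; each row is the pose to reach, as a shift and turn from the pose commanded when the call began, turning the shorter way round; what a row does not reach only later rows make up. Full scale, the value 1, is 150 mm for a shift and 180 degrees for a turn. A row lasts 1/12 s, in which the tool goes at most 41.7 mm and 7.16 degrees, less where a joint would pass 70% of its speed; a pose out of reach is approached as far as the arm can. A call with a number of a shift or a turn outside -1 to 1 is refused whole. A call with a gripper value outside its range is refused whole. The fingers move at their own pace and stop on an object; the grip force is fixed at half the most. Time passes only in rows, so rows that repeat a pose let the fingers close. It gives the time, the measured TCP pose, the force, the opening and the grip force at its end, in the units of the state.
- robot.sense(): the state, without advancing time (a new reading comes with each control period).
- robot.camera(name): name is "side" or "top"; returns a dict with "frame" (400x640x3 uint8, red, green, blue), "fx", "fy", "cx", "cy" (pixels), "k1" (the pictures are not rectified: a ray, as slopes to the right and down, at radius r is drawn at 1 + k1 r^2 times it, then the intrinsics apply), "world_to_cam" (4x4, takes a point from world to camera coordinates). Camera axes: x right, y up, looking along -z (the intrinsics and any distortion apply to the point x, -y, -z); pixel columns grow to the right and rows downward; lengths in m; the calibration is good to about 2 mm. A picture is of the moment at which its call begins. There is no depth.
- robot.job_done(): hands the job in; it is judged then, once.
The state is a dict: "clock": time; "joints": joint angles; "dq": joint speeds; "tau": joint torques, N m; "tool_pos": TCP position; "ee_rot": TCP orientation; "force": force on the tool from outside, world axes, zero at the start; "ft_torque": the same for the moment, N m; "width": finger opening in m; "finger_force": force on a finger pad.
Only numpy, scipy, OpenCV 4.12 (cv2) and the standard library are available. Lean on these libraries where they do the work, as an engineer would, in place of code of your own. Each camera call takes 0.05 s, during which the arm holds its last target. There are 200 camera calls.

## Working session

There is one attempt and no reset: what is moved stays moved. The work goes in short steps, Python scripts to look and compute and a tool call to move; the robot and the scene stay as the last step left them, time stands still between calls to the robot, and variables do not carry over. Pictures are saved under pics/ and viewed, at most 14 in all, crops included, and the job is handed in when it is done.

Besides the shell and the picture viewer there is one more tool, called after "Emit:" in YAML: its name, and indented under it one key for each argument. arm_command: Moves the arm, as the interface text tells. Its arguments: {"type":"object","properties":{"series":{"type":"array","items":{"type":"array","items":{"type":"number"}}}},"required":["series"]}

```bash
mkdir -p pics; cat > h.py <<'E'
import numpy as np, cv2
from station import robot
def grab(name,fn=None):
    c=robot.camera(name)
    if fn: cv2.imwrite('pics/'+fn,c['frame'][:,:,::-1])
    return c
def proj(c,P):
    P=np.atleast_2d(P); q=(c['world_to_cam']@np.c_[P,np.ones(len(P))].T).T[:,:3]
    s=np.c_[q[:,0],-q[:,1]]/-q[:,2:3]; r2=(s**2).sum(1,keepdims=True)
    s=s*(1+c['k1']*r2); return s*[c['fx'],c['fy']]+[c['cx'],c['cy']]
def ray(c,uv):
    d=(np.array(uv,float)-[c['cx'],c['cy']])/[c['fx'],c['fy']]; s=d.copy()
    for _ in range(20): s=d/(1+c['k1']*(s@s))
    R=c['world_to_cam'][:3,:3]; t=c['world_to_cam'][:3,3]
    return -R.T@t, R.T@np.array([s[0],-s[1],-1.])
def atz(c,uv,z):
    o,d=ray(c,uv); return o+d*(z-o[2])/d[2]
def tri(c1,u1,c2,u2):
    o,d=ray(c1,u1);p,e=ray(c2,u2);a=np.linalg.lstsq(np.c_[d,-e],p-o,rcond=None)[0]
    A=o+d*a[0];B=p+e*a[1]; return (A+B)/2,np.linalg.norm(A-B)
E
python3 - <<'E'
from h import *
for n in('top','side'):
    c=grab(n,n+'0.png'); print(n,c['fx'],c['fy'],c['cx'],c['cy'],c['k1'],-c['world_to_cam'][:3,:3].T@c['world_to_cam'][:3,3])
s=robot.sense();print(s)
E
```

```text
top 492.117703680563 492.117703680563 325.56195156739886 207.95463395514304 -0.10666853121920152 [0.34882172 0.00856993 1.33268278]
side 383.10080881633417 383.10080881633417 324.6193717472663 199.34683047673985 -0.08778093984959162 [0.06342778 0.77446345 0.62879669]
{'clock': 0.1, 'joints': array([-1.18403172e+00,  1.26334397e-01, -4.05206565e-02,  1.40539637e+00,
       -8.47794750e-06,  1.57079461e+00]), 'dq': array([-0.00161469, -0.0011858 ,  0.00579003, -0.00186575,  0.00126947,
       -0.00081274]), 'tau': array([ 8.23039386e-05, -4.36904311e+01,  3.53606164e+01,  1.37439393e-02,
        4.27497218e-05, -4.94230875e-06]), 'tool_pos': array([ 0.19789029, -0.4858916 ,  0.24159236]), 'ee_rot': array([-3.08163256e+00, -6.03477446e-01,  4.52118313e-04]), 'force': array([-0.64356504, -0.06076285,  0.18466605]), 'ft_torque': array([-0.03147159,  0.0175905 ,  0.0331809 ]), 'finger_force': 0.0, 'width': 0.08562276903913638}
```

View pics/top0.png

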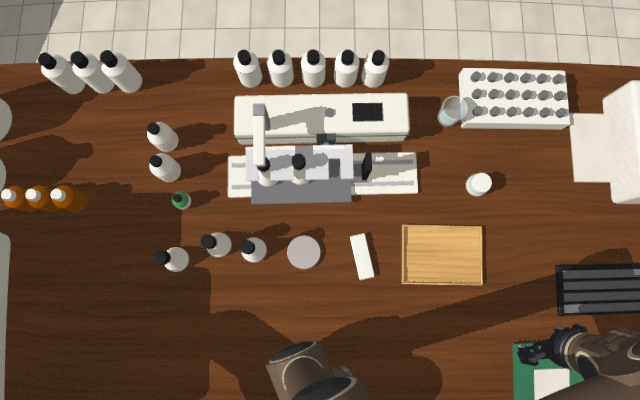

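View pics/side0.png

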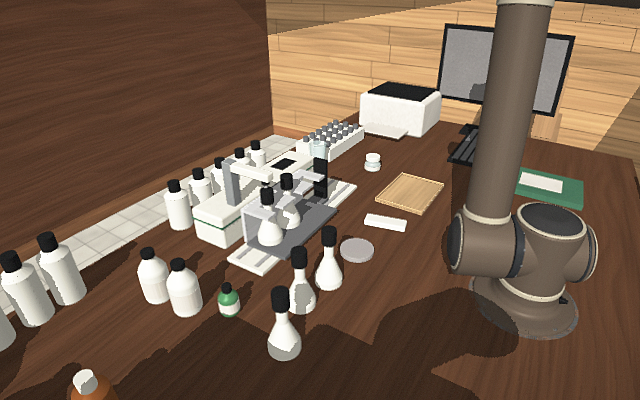

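The top view shows the sampler across the middle (x 230–415, y 95–200), the tab near (366,165) and old caps near (264,170) and (299,162). New flask caps are near (163,258), (210,241) and (247,243), and the tray centre is near (442,255). The side view shows the same three new flasks, at the front. I'll enlarge both.

```bash
python3 - <<'E'
import cv2
a=cv2.imread('pics/top0.png');b=cv2.imread('pics/side0.png')
cv2.imwrite('pics/t1.png',cv2.resize(a[85:285,145:345],None,fx=3,fy=3,interpolation=2))
cv2.imwrite('pics/t2.png',cv2.resize(a[90:300,310:510],None,fx=2.8,fy=2.8,interpolation=2))
cv2.imwrite('pics/s1.png',cv2.resize(b[140:370,200:460],None,fx=2.6,fy=2.6,interpolation=2))
E
```

```text
(no output)
```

View pics/t1.png

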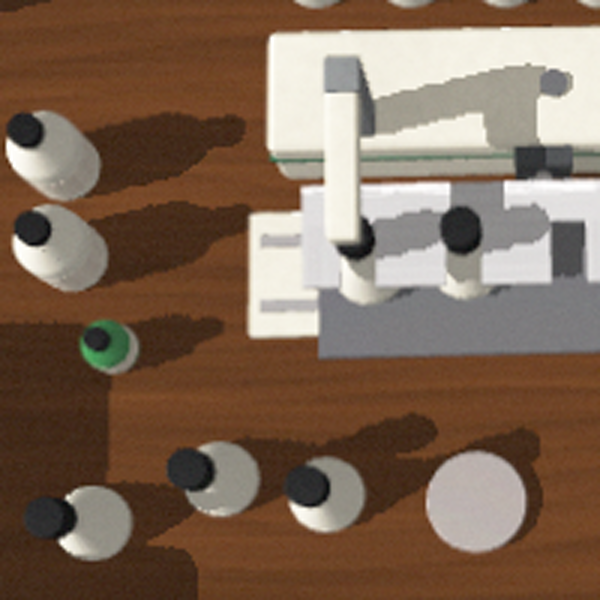

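View pics/t2.png

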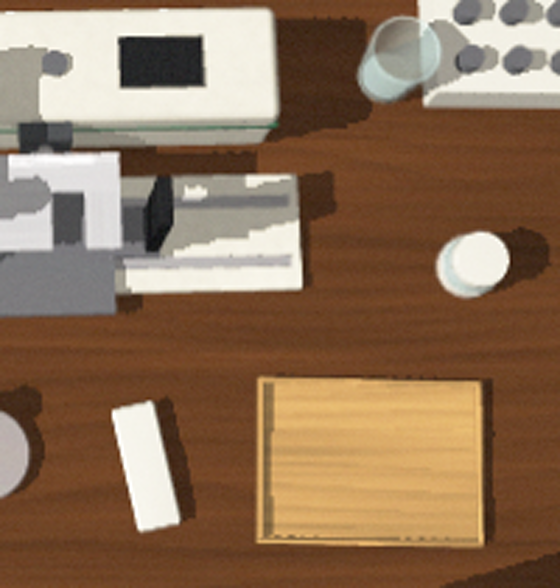

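View pics/s1.png

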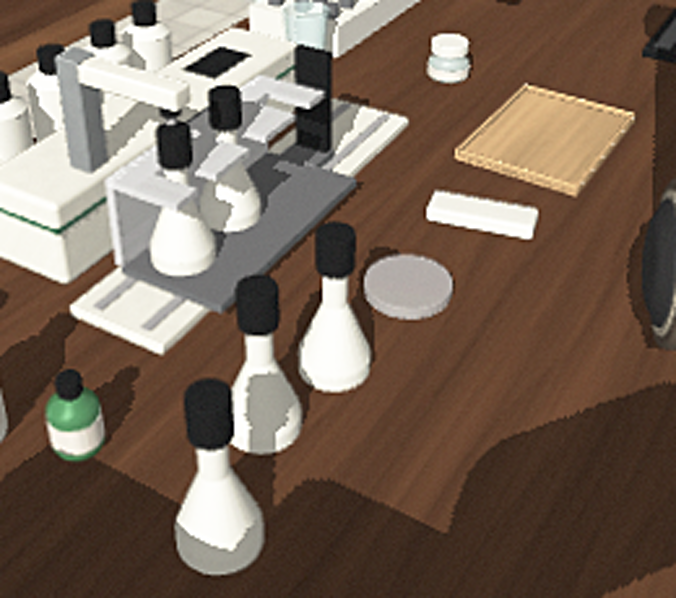

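The crops show old flasks in slots 2 and 1, with slot 0 empty. There are three new flasks: A at t1 (46,518), B at (188,469) and C at (307,485). Next I'll triangulate the cap tops, tab and deck, then overlay the result.

```bash
cat > m.py <<'E'
from h import *
T=grab('top');S=grab('side')
t1=lambda u:np.array(u)/3+[145,85]
t2=lambda u:np.array(u)/2.8+[310,90]
s1=lambda u:np.array(u)/2.6+[200,140]
for n,a,b in [('A',t1((46,518)),(211,390)),('B',t1((188,469)),(259,287)),('C',t1((307,485)),(336,235)),('old2',t1((353,237)),(176,131)),('old1',t1((461,228)),(225,95)),('tab',t2((165,205)),(314,50))]:
    p,e=tri(T,a,S,s1(b)); print(n,p.round(4),round(e,4))
for n,t,s in [('fr',t2((301,288)),(408,122)),('fl',t1((248,337)),(163,347))]:
    print(n,atz(T,t,.012).round(4),[x.round(4) for x in tri(T,t,S,s1(s))])
print([atz(T,t2(u),.012).round(4) for u in[(296,175)]],atz(T,t1((250,212)),.012).round(4))
print('tray',[atz(T,t2(u),.014).round(4) for u in[(258,378),(483,380),(486,546),(258,543)]])
print('remote',[atz(T,t2(u),.018).round(4) for u in[(112,408),(152,402),(180,522),(140,531)]])
print('dish',atz(T,t1((476,500)),.014).round(4),'green',atz(T,t1((97,340)),.075).round(4))
E
python3 m.py
```

```text
A [0.3894 0.3875 0.1489] 0.0004
B [0.4291 0.2735 0.1456] 0.0011
C [0.4164 0.1773 0.1426] 0.0012
old2 [0.6155 0.1407 0.1677] 0.0004
old1 [0.6227 0.0534 0.1665] 0.0006
tab [ 0.6219 -0.1185  0.1505] 0.0012
fr [ 0.5707 -0.266   0.012 ] [array([ 0.5716, -0.2687,  0.0011]), np.float64(0.0019)]
fl [0.5584 0.2522 0.012 ] [array([0.5581, 0.2523, 0.0079]), np.float64(0.0023)]
[array([ 0.6842, -0.2646,  0.012 ])] [0.6747 0.2535 0.012 ]
tray [array([ 0.4821, -0.2211,  0.014 ]), array([ 0.4795, -0.4434,  0.014 ]), array([ 0.3186, -0.4399,  0.014 ]), array([ 0.324 , -0.2178,  0.014 ])]
remote [array([ 0.4532, -0.0792,  0.018 ]), array([ 0.4588, -0.1176,  0.018 ]), array([ 0.3444, -0.1429,  0.018 ]), array([ 0.3362, -0.1047,  0.018 ])]
dish [0.4109 0.0449 0.014 ] green [0.546  0.3724 0.075 ]
```

```bash
cat > ov.py <<'E'
from h import *
th=np.radians(1.2);O=np.array([.622,-.0062])
def S2W(x,y): return O+np.array([x*np.cos(th)-y*np.sin(th),x*np.sin(th)+y*np.cos(th)])
def ring(xy,r,z): a=np.linspace(0,2*np.pi,40); return np.c_[xy[0]+r*np.cos(a),xy[1]+r*np.sin(a),0*a+z]
def flask(xy,z0):
    return [ring(xy,.033,z0),ring(xy,.017,z0+.112),ring(xy,.017,z0+.150)]
def draw(c,im,curves,k,off,col=(0,0,255)):
    for P in curves: cv2.polylines(im,[np.round((proj(c,P)-off)*k).astype(int)],False,col,1)
E
python3 - <<'E'
from ov import *
cur=[]
for p in[(.3894,.3875),(.4291,.2735),(.4164,.1773)]: cur+=flask(p,0)
for y in(.148,.060): cur+=flask(S2W(0,y),.024)
def box(x0,x1,y0,y1,z): return np.array([[*S2W(x,y),z] for x,y in[(x0,y0),(x1,y0),(x1,y1),(x0,y1),(x0,y0)]])
cur+=[box(-.022,.022,-.119,-.105,.154),box(-.0575,.0575,-.26,.26,.012)]
T=robot.camera('top');S=robot.camera('side')
a=cv2.resize(T['frame'][:,:,::-1][130:280,150:430],None,fx=2.8,fy=2.8,interpolation=2);draw(T,a,cur,2.8,[150,130])
b=cv2.resize(S['frame'][:,:,::-1][140:370,200:460],None,fx=2.6,fy=2.6,interpolation=2);draw(S,b,cur,2.6,[200,140])
cv2.imwrite('pics/o1.png',a);cv2.imwrite('pics/o2.png',b);print(robot.tips_ahead)
E
```

```text
0.011
```

View pics/o1.png

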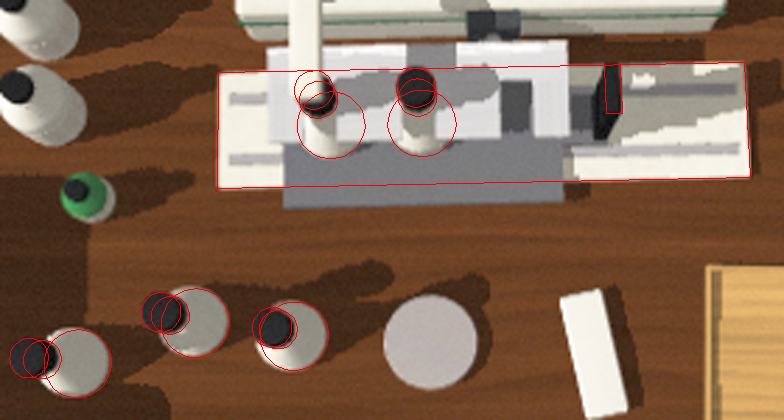

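View pics/o2.png

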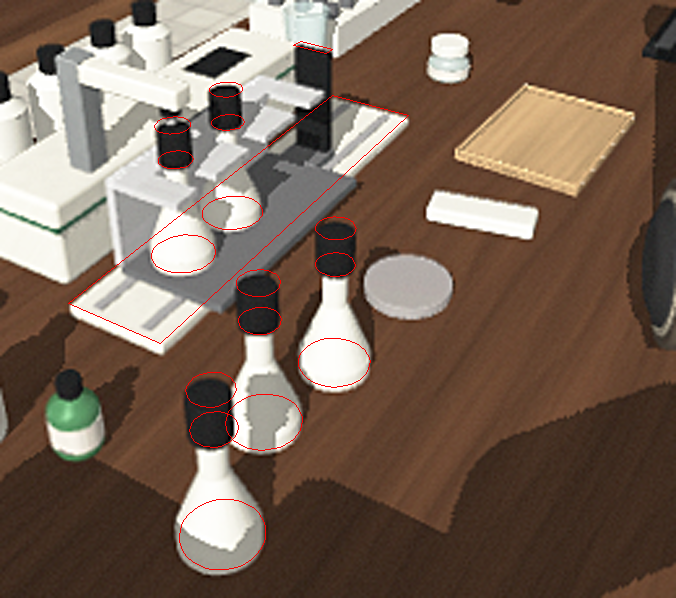

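The overlays match to about 1 px. The side camera sits slightly low, so I'll take the final positions from the top camera at the verified heights. The tab is at (0.624, −0.118).

```bash
python3 - <<'E'
from ov import *
T=robot.camera('top');t1=lambda u:np.array(u)/3+[145,85]
for u,z in[((46,518),.15),((188,469),.15),((307,485),.15),((461,228),.174)]: print(atz(T,t1(u),z).round(4))
t2=lambda u:np.array(u)/2.8+[310,90]
print('tab',atz(T,t2((165,205)),.154),'plate edge',atz(T,t2((120,200)),.125),[S2W(0,y).round(4) for y in(-.112,-.222,-.138,-.050,.038)])
E
```

```text
[0.3895 0.3872 0.15  ]
[0.4293 0.2728 0.15  ]
[0.4165 0.1766 0.15  ]
[0.6212 0.0532 0.174 ]
tab [ 0.62055461 -0.1184065   0.154     ] plate edge [ 0.63174347 -0.08106109  0.125     ] [array([ 0.6243, -0.1182]), array([ 0.6266, -0.2282]), array([ 0.6249, -0.1442]), array([ 0.623 , -0.0562]), array([0.6212, 0.0318])]
```

Emit:
arm_command:
  series:
    - [0.12, 0.1, 0, 0, 0, 0.037, 34]
    - [0.24, 0.2, 0, 0, 0, 0.074, 34]
    - [0.36, 0.3, 0, 0, 0, 0.111, 34]
    - [0.48, 0.4, 0, 0, 0, 0.148, 34]
    - [0.6, 0.5, 0, 0, 0, 0.185, 34]
    - [0.72, 0.6, 0, 0, 0, 0.222, 34]
    - [0.84, 0.72, 0, 0, 0, 0.259, 34]
    - [0.94, 0.82, 0, 0, 0, 0.295, 34]
    - [0.94, 0.82, 0, 0, 0, 0.295, 34]

```text
clock: 1.1
tool_pos: [0.341, -0.3611, 0.2423]
ee_rot: [-2.481, -1.927, -0.002]
force: [-0.0, -1.4, 0.4]
width: 0.0344
finger_force: 0.0
```

Emit:
arm_command:
  series:
    - [0.12, 0.1, 0, 0, 0, 0.037, 34]
    - [0.24, 0.2, 0, 0, 0, 0.074, 34]
    - [0.36, 0.3, 0, 0, 0, 0.111, 34]
    - [0.48, 0.4, 0, 0, 0, 0.148, 34]
    - [0.6, 0.5, 0, 0, 0, 0.185, 34]
    - [0.72, 0.6, 0, 0, 0, 0.222, 34]
    - [0.84, 0.72, 0, 0, 0, 0.259, 34]
    - [0.94, 0.82, 0, 0, 0, 0.295, 34]
    - [0.94, 0.82, 0, 0, 0, 0.295, 34]

```text
clock: 1.85
tool_pos: [0.4819, -0.2386, 0.2419]
ee_rot: [-1.36, -2.832, -0.001]
force: [-0.0, -0.3, -0.2]
width: 0.034
finger_force: 0.0
```

Emit:
arm_command:
  series:
    - [0.12, 0.1, 0, 0, 0, 0.037, 34]
    - [0.24, 0.2, 0, 0, 0, 0.074, 34]
    - [0.36, 0.3, 0, 0, 0, 0.111, 34]
    - [0.48, 0.4, 0, 0, 0, 0.148, 34]
    - [0.6, 0.5, 0, 0, 0, 0.185, 34]
    - [0.72, 0.6, 0, 0, 0, 0.222, 34]
    - [0.84, 0.72, 0, 0, 0, 0.259, 34]
    - [0.94, 0.82, 0, 0, 0, 0.295, 34]
    - [0.94, 0.82, 0, 0, 0, 0.295, 34]

```text
clock: 2.6
tool_pos: [0.6228, -0.1158, 0.2413]
ee_rot: [0.046, -3.141, -0.001]
force: [-1.6, -0.2, 0.1]
width: 0.0339
finger_force: 0.0
```

```bash
cat > st.py <<'E'
from h import *
from scipy.spatial.transform import Rotation as R
s=robot.sense(); r=R.from_rotvec(s['ee_rot']).as_matrix()
print(round(s['clock'],2),'tcp',s['tool_pos'].round(4),'yaw_y',np.degrees(np.arctan2(r[1,1],r[0,1])).round(2),'z',r[:,2].round(3),'F',s['force'].round(1),'w',s['width'].round(4),'ff',round(s['finger_force'],1),'q',s['joints'].round(2))
E
python3 st.py
```

```text
Traceback (most recent call last):
  File "st.py", line 4, in <module>
    print(round(s['clock'],2),'tcp',s['tool_pos'].round(4),'yaw_y',np.degrees(np.arctan2(r[1,1],r[0,1])).round(2),'z',r[:,2].round(3),'F',s['force'].round(1),'w',s['width'].round(4),'ff',round(s['finger_force'],1),'q',s['joints'].round(2))
                                                                                                                                                                  ^^^^^^^^^^^^^^^^
AttributeError: 'float' object has no attribute 'round'
```

Emit:
arm_command:
  series:
    - [0, -0.015, -0.1, 0, 0, 0, 34]
    - [0, -0.015, -0.25, 0, 0, 0, 34]
    - [0, -0.015, -0.4, 0, 0, 0, 34]
    - [0, -0.015, -0.55, 0, 0, 0, 34]
    - [0, -0.015, -0.62, 0, 0, 0, 34]
    - [0, -0.015, -0.66, 0, 0, 0, 34]
    - [0, -0.015, -0.66, 0, 0, 0, 34]

```text
clock: 3.18
tool_pos: [0.6201, -0.1201, 0.1423]
ee_rot: [0.037, -3.139, -0.0]
force: [-0.5, 0.4, -0.6]
width: 0.0341
finger_force: 0.0
```

Emit:
arm_command:
  series:
    - [0, 0, 0, 0, 0, 0, 5]
    - [0, 0, 0, 0, 0, 0, 5]
    - [0, 0, 0, 0, 0, 0, 5]
    - [0, 0, 0, 0, 0, 0, 5]
    - [0, 0, 0, 0, 0, 0, 5]
    - [0, 0, 0, 0, 0, 0, 5]

```text
clock: 3.68
tool_pos: [0.6215, -0.1192, 0.1449]
ee_rot: [-0.04, 3.139, 0.0]
force: [-2.4, 3.6, 6.5]
width: 0.0126
finger_force: 59.9
```

```bash
sed -i "s/s\['width'\].round(4)/round(float(s['width']),4)/" st.py; python3 st.py
```

```text
3.68 tcp [ 0.6215 -0.1192  0.1449] yaw_y 91.46 z [ 0.002  0.    -1.   ] F [-2.4  3.6  6.5] w 0.0126 ff 59.9 q [-0.19  0.34  0.02  1.25  0.   -0.22]
```

Emit:
arm_command:
  series:
    - [0, -0.06, 0, 0, 0, 0, 5]
    - [0, -0.14, 0, 0, 0, 0, 5]
    - [0, -0.24, 0, 0, 0, 0, 5]
    - [0.01, -0.34, 0, 0, 0, 0, 5]
    - [0.01, -0.44, 0, 0, 0, 0, 5]
    - [0.01, -0.54, 0, 0, 0, 0, 5]
    - [0.015, -0.62, 0, 0, 0, 0, 5]
    - [0.015, -0.69, 0, 0, 0, 0, 5]
    - [0.015, -0.74, 0, 0, 0, 0, 5]
    - [0.015, -0.76, 0, 0, 0, 0, 5]

```text
clock: 4.52
tool_pos: [0.6239, -0.2284, 0.1447]
ee_rot: [-0.043, 3.138, 0.022]
force: [-0.9, 33.5, 12.5]
width: 0.0128
finger_force: 61.6
```

Emit:
arm_command:
  series:
    - [0, 0, 0, 0, 0, 0, 5]
    - [0, 0, 0, 0, 0, 0, 5]

```text
clock: 4.68
tool_pos: [0.6239, -0.2283, 0.1448]
ee_rot: [-0.045, 3.139, 0.017]
force: [-1.3, 23.7, 10.0]
width: 0.013
finger_force: 61.2
```

```bash
python3 st.py
```

```text
4.68 tcp [ 0.6239 -0.2283  0.1448] yaw_y 91.63 z [ 0.003  0.011 -1.   ] F [-1.3 23.7 10. ] w 0.013 ff 61.2 q [-0.36  0.41  0.11  1.28  0.01 -0.38]
```

The carriage stopped after 109 mm of travel, with the force rising, so it's at its loading stop. Release, then go to old1 in slot1.

Emit:
arm_command:
  series:
    - [0, 0.033, 0, 0, 0, 0, 34]
    - [0, 0.033, 0, 0, 0, 0, 34]
    - [0, 0.033, 0, 0, 0, 0, 34]
    - [0, 0.033, 0, 0, 0, 0, 34]
    - [0, 0.033, 0.1, 0, 0, 0, 34]
    - [0, 0.033, 0.25, 0, 0, 0, 34]
    - [0, 0.033, 0.4, 0, 0, 0, 40]
    - [0, 0.033, 0.5, 0, 0, 0, 50]
    - [0, 0.033, 0.5, 0, 0, 0, 60]

```text
clock: 5.43
tool_pos: [0.6244, -0.23, 0.2222]
ee_rot: [-0.038, 3.136, -0.004]
force: [0.8, -0.1, 0.1]
width: 0.0595
finger_force: 0.0
```

Emit:
arm_command:
  series:
    - [0, 0.2, 0, 0, 0, 0, 60]
    - [0, 0.45, 0, 0, 0, 0, 60]
    - [0, 0.7, 0, 0, 0, 0, 60]
    - [0, 0.9, 0, 0, 0, 0, 60]
    - [0, 1.0, 0, 0, 0, 0, 60]
    - [0, 1.0, 0, 0, 0, 0, 60]

```text
clock: 5.93
tool_pos: [0.6231, -0.076, 0.2175]
ee_rot: [0.045, -3.14, -0.001]
force: [-0.3, -0.5, 0.5]
width: 0.0599
finger_force: 0.0
```

Emit:
arm_command:
  series:
    - [0, 0.1, 0, 0, 0, 0, 60]
    - [0, 0.146, 0, 0, 0, 0, 60]
    - [0, 0.146, -0.1, 0, 0, 0, 60]
    - [0, 0.146, -0.25, 0, 0, 0, 60]
    - [0, 0.146, -0.38, 0, 0, 0, 60]
    - [0, 0.146, -0.464, 0, 0, 0, 60]
    - [0, 0.146, -0.464, 0, 0, 0, 60]

```text
clock: 6.52
tool_pos: [0.6217, -0.0572, 0.1451]
ee_rot: [0.038, -3.136, -0.0]
force: [-0.5, 0.1, -0.3]
width: 0.0599
finger_force: 0.0
```

```bash
python3 st.py; python3 - <<'E'
from ov import *
T=robot.camera('top');S=robot.camera('side')
a=cv2.resize(T['frame'][:,:,::-1][120:220,220:420],None,fx=2.5,fy=2.5,interpolation=2)
b=cv2.resize(S['frame'][:,:,::-1][140:290,200:400],None,fx=2.5,fy=2.5,interpolation=2)
cv2.imwrite('pics/g1.png',np.vstack([a,b[:345]]))
E
```

```text
6.52 tcp [ 0.6217 -0.0572  0.1451] yaw_y 91.39 z [-0.005  0.    -1.   ] F [-0.5  0.1 -0.3] w 0.0599 ff 0.0 q [-0.09  0.33  0.01  1.25 -0.   -0.12]
```

View pics/g1.png

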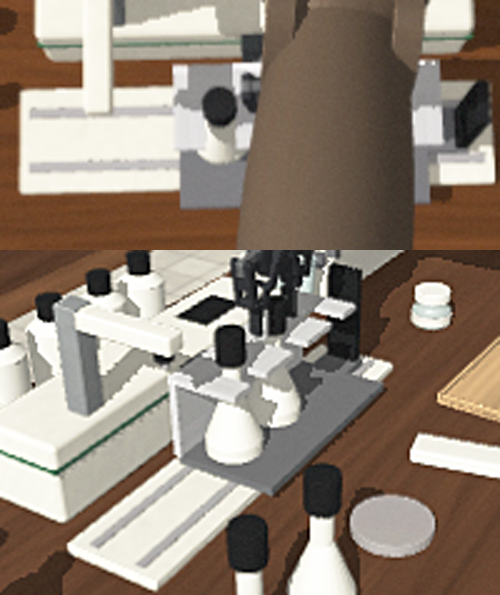

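The fingers straddle the cap of the old flask in slot 1. The carriage is out and the other old flask stands undisturbed. Grip and pull it out through the front.

Emit:
arm_command:
  series:
    - [0, 0, 0, 0, 0, 0, 25]
    - [0, 0, 0, 0, 0, 0, 25]
    - [0, 0, 0, 0, 0, 0, 25]
    - [0, 0, 0, 0, 0, 0, 25]
    - [0, 0, 0, 0, 0, 0, 25]
    - [0, 0, 0.02, 0, 0, 0, 25]
    - [0, 0, 0.03, 0, 0, 0, 25]

```text
clock: 7.2
tool_pos: [0.6231, -0.0566, 0.1533]
ee_rot: [0.04, -3.141, 0.0]
force: [0.4, -0.5, -2.0]
width: 0.0324
finger_force: 59.5
```

Emit:
arm_command:
  series:
    - [-0.06, 0, 0, 0, 0, 0, 25]
    - [-0.15, 0, 0, 0, 0, 0, 25]
    - [-0.26, 0, 0, 0, 0, 0, 25]
    - [-0.38, 0, 0, 0, 0, 0, 25]
    - [-0.5, 0, 0, 0, 0, 0, 25]
    - [-0.62, 0, 0, 0, 0, 0, 25]
    - [-0.74, 0, 0, 0, 0, 0, 25]
    - [-0.85, 0, 0, 0, 0, 0, 25]
    - [-0.95, 0, 0, 0, 0, 0, 25]
    - [-1.0, 0, 0, 0, 0, 0, 25]

```text
clock: 8.03
tool_pos: [0.4706, -0.0565, 0.1528]
ee_rot: [0.04, -3.14, -0.0]
force: [1.0, -0.1, -1.9]
width: 0.0331
finger_force: 59.6
```

```bash
python3 st.py; python3 - <<'E'
from ov import *
T=grab('top');S=grab('side')
a=cv2.resize(S['frame'][:,:,::-1][120:330,200:460],None,fx=2,fy=2,interpolation=2)
cv2.imwrite('pics/g2.png',a)
E
```

```text
8.03 tcp [ 0.4706 -0.0565  0.1528] yaw_y 91.45 z [-0.002  0.    -1.   ] F [ 1.  -0.1 -1.9] w 0.0331 ff 59.6 q [-0.12  0.05 -0.32  1.2  -0.   -0.14]
```

View pics/g2.png

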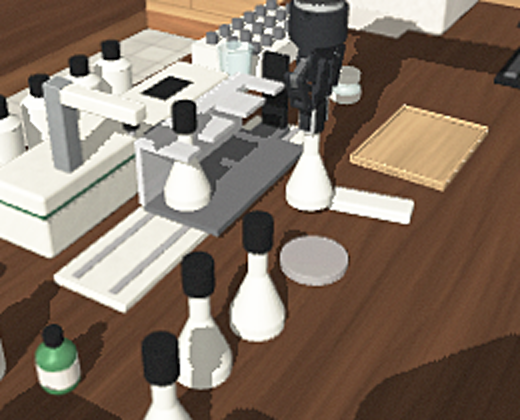

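The flask is held upright in front of the carriage. Stand it in the tray at (0.40, −0.38).

Emit:
arm_command:
  series:
    - [0, 0, 0.14, 0, 0, 0, 25]
    - [0, 0, 0.3, 0, 0, 0, 25]
    - [-0.05, -0.1, 0.42, 0, 0, 0, 25]
    - [-0.12, -0.25, 0.42, 0, 0, 0, 25]
    - [-0.2, -0.42, 0.42, 0, 0, 0, 25]
    - [-0.28, -0.59, 0.42, 0, 0, 0, 25]
    - [-0.36, -0.75, 0.42, 0, 0, 0, 25]
    - [-0.43, -0.9, 0.42, 0, 0, 0, 25]
    - [-0.49, -1.0, 0.42, 0, 0, 0, 25]

```text
clock: 8.88
tool_pos: [0.3998, -0.2086, 0.2161]
ee_rot: [-0.038, 3.141, -0.001]
force: [0.6, -1.1, -2.0]
width: 0.0327
finger_force: 60.0
```

Emit:
arm_command:
  series:
    - [0, -0.15, 0, 0, 0, 0, 25]
    - [0, -0.31, 0, 0, 0, 0, 25]
    - [0, -0.47, 0, 0, 0, 0, 25]
    - [0, -0.63, 0, 0, 0, 0, 25]
    - [0, -0.78, 0, 0, 0, 0, 25]
    - [0, -0.9, 0, 0, 0, 0, 25]
    - [0, -1.0, 0, 0, 0, 0, 25]

```text
clock: 9.47
tool_pos: [0.4002, -0.3585, 0.2157]
ee_rot: [0.039, -3.141, 0.0]
force: [0.1, -0.6, -1.3]
width: 0.0325
finger_force: 60.1
```

Emit:
arm_command:
  series:
    - [0, -0.1, 0, 0, 0, 0, 25]
    - [0, -0.16, -0.08, 0, 0, 0, 25]
    - [0, -0.16, -0.2, 0, 0, 0, 25]
    - [0, -0.16, -0.32, 0, 0, 0, 25]
    - [0, -0.16, -0.42, 0, 0, 0, 25]
    - [0, -0.16, -0.5, 0, 0, 0, 25]
    - [0, -0.16, -0.55, 0, 0, 0, 25]
    - [0, -0.16, -0.575, 0, 0, 0, 25]
    - [0, -0.16, -0.575, 0, 0, 0, 25]

```text
clock: 10.22
tool_pos: [0.4001, -0.3803, 0.1306]
ee_rot: [-0.041, 3.14, -0.001]
force: [-0.7, 3.2, 3.3]
width: 0.0325
finger_force: 61.7
```

```bash
python3 st.py
```

```text
10.22 tcp [ 0.4001 -0.3803  0.1306] yaw_y 91.49 z [ 0.001 -0.    -1.   ] F [-0.7  3.2  3.3] w 0.0325 ff 61.7 q [-0.76  0.2  -0.2   1.17  0.   -0.79]
```

Emit:
arm_command:
  series:
    - [0, 0, 0, 0, 0, 0, 60]
    - [0, 0, 0, 0, 0, 0, 60]
    - [0, 0, 0, 0, 0, 0, 60]
    - [0, 0, 0, 0, 0, 0, 60]
    - [0, 0, 0.1, 0, 0, 0, 60]
    - [0, 0, 0.25, 0, 0, 0, 60]
    - [0, 0, 0.4, 0, 0, 0, 60]
    - [0, 0, 0.5, 0, 0, 0, 60]

```text
clock: 10.88
tool_pos: [0.4001, -0.3809, 0.2069]
ee_rot: [-0.04, 3.14, -0.002]
force: [-0.3, -0.9, 0.5]
width: 0.0599
finger_force: 0.0
```

Emit:
arm_command:
  series:
    - [0.05, 0.1, 0, 0, 0, 0, 60]
    - [0.15, 0.28, 0, 0, 0, 0, 60]
    - [0.26, 0.5, 0, 0, 0, 0, 60]
    - [0.38, 0.72, 0, 0, 0, 0, 60]
    - [0.5, 0.95, 0, 0, 0, 0, 60]

```text
clock: 11.3
tool_pos: [0.4753, -0.237, 0.205]
ee_rot: [-0.038, 3.141, -0.0]
force: [-0.0, -0.0, 0.0]
width: 0.0602
finger_force: 0.0
```

Emit:
arm_command:
  series:
    - [0.12, 0.23, 0, 0, 0, 0, 60]
    - [0.25, 0.47, 0, 0, 0, 0, 60]
    - [0.38, 0.71, 0, 0, 0, 0, 60]
    - [0.5, 0.95, 0, 0, 0, 0, 60]

```text
clock: 11.63
tool_pos: [0.5506, -0.0937, 0.2051]
ee_rot: [-0.04, 3.141, -0.0]
force: [0.7, -0.2, 0.2]
width: 0.06
finger_force: 0.0
```

Emit:
arm_command:
  series:
    - [0.12, 0.23, 0, 0, 0, 0, 60]
    - [0.25, 0.45, 0, 0, 0, 0, 60]
    - [0.38, 0.68, 0, 0, 0, 0, 60]
    - [0.45, 0.8, 0, 0, 0, 0, 60]
    - [0.477, 0.847, 0, 0, 0, 0, 60]
    - [0.477, 0.847, -0.08, 0, 0, 0, 60]
    - [0.477, 0.847, -0.2, 0, 0, 0, 60]
    - [0.477, 0.847, -0.31, 0, 0, 0, 60]
    - [0.477, 0.847, -0.375, 0, 0, 0, 60]
    - [0.477, 0.847, -0.375, 0, 0, 0, 60]

```text
clock: 12.47
tool_pos: [0.6199, 0.0308, 0.1462]
ee_rot: [0.039, -3.137, 0.001]
force: [-0.0, 0.1, -0.9]
width: 0.0597
finger_force: 0.0
```

```bash
python3 st.py
```

```text
12.47 tcp [0.6199 0.0308 0.1462] yaw_y 91.42 z [-0.004 -0.    -1.   ] F [-0.   0.1 -0.9] w 0.0597 ff 0.0 q [ 0.05  0.32 -0.    1.25 -0.    0.02]
```

Emit:
arm_command:
  series:
    - [0, 0, 0, 0, 0, 0, 25]
    - [0, 0, 0, 0, 0, 0, 25]
    - [0, 0, 0, 0, 0, 0, 25]
    - [0, 0, 0, 0, 0, 0, 25]
    - [0, 0, 0, 0, 0, 0, 25]
    - [0, 0, 0.02, 0, 0, 0, 25]
    - [0, 0, 0.03, 0, 0, 0, 25]

```text
clock: 13.05
tool_pos: [0.6212, 0.0314, 0.1534]
ee_rot: [0.04, -3.141, 0.0]
force: [1.3, 0.1, -1.8]
width: 0.0331
finger_force: 59.5
```

Emit:
arm_command:
  series:
    - [-0.06, 0, 0, 0, 0, 0, 25]
    - [-0.15, 0, 0, 0, 0, 0, 25]
    - [-0.26, 0, 0, 0, 0, 0, 25]
    - [-0.38, 0, 0, 0, 0, 0, 25]
    - [-0.5, 0, 0, 0, 0, 0, 25]
    - [-0.62, 0, 0, 0, 0, 0, 25]
    - [-0.74, 0, 0, 0, 0, 0, 25]
    - [-0.85, 0, 0, 0, 0, 0, 25]
    - [-0.95, 0, 0, 0, 0, 0, 25]
    - [-1.0, 0, 0, 0, 0, 0, 25]

```text
clock: 13.88
tool_pos: [0.4688, 0.0314, 0.153]
ee_rot: [0.04, -3.14, 0.0]
force: [-0.3, 0.9, -1.9]
width: 0.0329
finger_force: 59.5
```

```bash
python3 st.py
```

```text
13.88 tcp [0.4688 0.0314 0.153 ] yaw_y 91.47 z [-0.001 -0.    -1.   ] F [-0.3  0.9 -1.9] w 0.0329 ff 59.5 q [ 0.07  0.04 -0.33  1.2  -0.    0.04]
```

Emit:
arm_command:
  series:
    - [0, 0, 0.14, 0, 0, 0, 25]
    - [0, 0, 0.3, 0, 0, 0, 25]
    - [-0.05, -0.1, 0.42, 0, 0, 0, 25]
    - [-0.12, -0.25, 0.42, 0, 0, 0, 25]
    - [-0.2, -0.42, 0.42, 0, 0, 0, 25]
    - [-0.28, -0.59, 0.42, 0, 0, 0, 25]
    - [-0.36, -0.75, 0.42, 0, 0, 0, 25]
    - [-0.43, -0.9, 0.42, 0, 0, 0, 25]
    - [-0.475, -1.0, 0.42, 0, 0, 0, 25]

```text
clock: 14.63
tool_pos: [0.3988, -0.12, 0.2162]
ee_rot: [0.038, -3.141, 0.001]
force: [0.4, -0.5, -1.8]
width: 0.0327
finger_force: 59.9
```

Emit:
arm_command:
  series:
    - [0, -0.15, 0, 0, 0, 0, 25]
    - [0, -0.31, 0, 0, 0, 0, 25]
    - [0, -0.47, 0, 0, 0, 0, 25]
    - [0, -0.63, 0, 0, 0, 0, 25]
    - [0, -0.78, 0, 0, 0, 0, 25]
    - [0, -0.9, 0, 0, 0, 0, 25]
    - [0, -1.0, 0, 0, 0, 0, 25]

```text
clock: 15.22
tool_pos: [0.3998, -0.2699, 0.2159]
ee_rot: [0.039, -3.141, 0.0]
force: [0.3, 0.9, -1.5]
width: 0.0329
finger_force: 60.0
```

Emit:
arm_command:
  series:
    - [0, -0.04, 0, 0, 0, 0, 25]
    - [0, -0.045, -0.08, 0, 0, 0, 25]
    - [0, -0.045, -0.2, 0, 0, 0, 25]
    - [0, -0.045, -0.32, 0, 0, 0, 25]
    - [0, -0.045, -0.42, 0, 0, 0, 25]
    - [0, -0.045, -0.5, 0, 0, 0, 25]
    - [0, -0.045, -0.55, 0, 0, 0, 25]
    - [0, -0.045, -0.575, 0, 0, 0, 25]
    - [0, -0.045, -0.575, 0, 0, 0, 25]

```text
clock: 15.97
tool_pos: [0.4004, -0.2749, 0.1311]
ee_rot: [-0.041, 3.14, -0.0]
force: [-0.3, 1.8, 3.4]
width: 0.0327
finger_force: 60.3
```

Emit:
arm_command:
  series:
    - [0, 0, 0, 0, 0, 0, 60]
    - [0, 0, 0, 0, 0, 0, 60]
    - [0, 0, 0, 0, 0, 0, 60]
    - [0, 0, 0, 0, 0, 0, 60]
    - [0, 0, 0.1, 0, 0, 0, 60]
    - [0, 0, 0.25, 0, 0, 0, 60]
    - [0, 0, 0.4, 0, 0, 0, 60]
    - [0, 0, 0.5, 0, 0, 0, 60]
    - [0, 0, 0.5, 0, 0, 0, 60]

```text
clock: 16.72
tool_pos: [0.4014, -0.2762, 0.2082]
ee_rot: [-0.04, 3.137, -0.005]
force: [0.4, -0.9, 1.0]
width: 0.0599
finger_force: 0.0
```

```bash
python3 st.py; python3 - <<'E'
from ov import *
T=grab('top');S=grab('side')
a=cv2.resize(T['frame'][:,:,::-1][130:290,150:500],None,fx=2,fy=2,interpolation=2)
b=cv2.resize(S['frame'][:,:,::-1][140:370,200:460],None,fx=1.2,fy=1.2,interpolation=2)
b=np.pad(b,((0,0),(0,700-b.shape[1]),(0,0)))
cv2.imwrite('pics/g3.png',np.vstack([a,b]))
E
```

```text
16.72 tcp [ 0.4014 -0.2762  0.2082] yaw_y 91.46 z [ 0.004 -0.003 -1.   ] F [ 0.4 -0.9  1. ] w 0.0599 ff 0.0 q [-0.6   0.05 -0.19  1.32 -0.   -0.63]
```

View pics/g3.png

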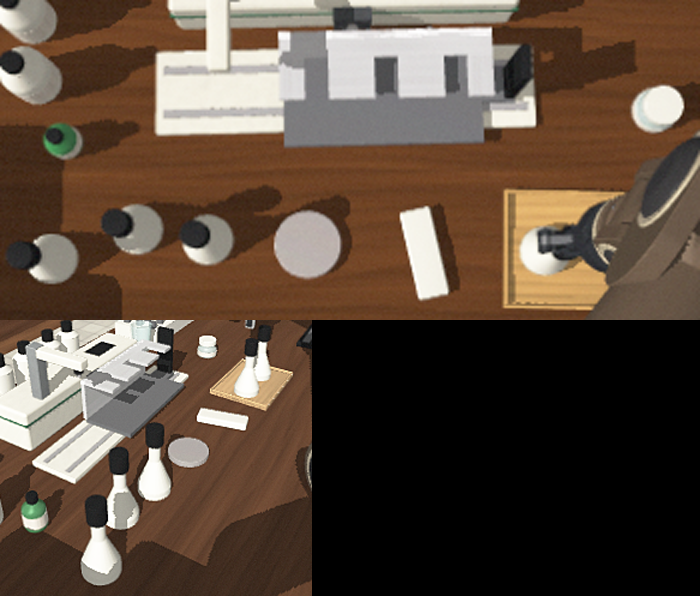

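Both finished flasks stand in the tray. The three new flasks are where I measured them: caps at full-frame (161,258), (208,241) and (247,247), within 1 px of the start. Now new flask C.

Emit:
arm_command:
  series:
    - [0.02, 0.1, 0, 0, 0, 0, 60]
    - [0.05, 0.3, 0, 0, 0, 0, 60]
    - [0.08, 0.53, 0, 0, 0, 0, 60]
    - [0.11, 0.77, 0, 0, 0, 0, 60]
    - [0.11, 1.0, 0, 0, 0, 0, 60]

```text
clock: 17.23
tool_pos: [0.4162, -0.1238, 0.2032]
ee_rot: [0.039, -3.139, -0.001]
force: [0.4, 0.5, -0.1]
width: 0.06
finger_force: 0.0
```

Emit:
arm_command:
  series:
    - [0, 0.25, 0, 0, 0, 0, 60]
    - [0, 0.5, 0, 0, 0, 0, 60]
    - [0, 0.75, 0, 0, 0, 0, 60]
    - [0, 1.0, 0, 0, 0, 0, 60]

```text
clock: 17.57
tool_pos: [0.4155, 0.0263, 0.2035]
ee_rot: [0.039, -3.14, 0.0]
force: [0.5, -0.2, -1.0]
width: 0.0598
finger_force: 0.0
```

Emit:
arm_command:
  series:
    - [0, 0.24, 0, 0, 0, 0, 60]
    - [0, 0.47, 0, 0, 0, 0, 60]
    - [0, 0.7, 0, 0, 0, 0, 60]
    - [0, 0.9, 0, 0, 0, 0, 60]
    - [0, 1.0, 0, 0, 0, 0, 60]
    - [0, 1.0, 0, 0, 0, 0, 60]
    - [0, 1.0, 0, 0, 0, 0, 60]

```text
clock: 18.15
tool_pos: [0.4158, 0.1749, 0.2035]
ee_rot: [0.043, -3.139, 0.002]
force: [0.1, -0.1, -0.5]
width: 0.0599
finger_force: 0.0
```

```bash
python3 st.py; cat > tm.py <<'E'
from h import *
import sys
a=cv2.imread('pics/side0.png');S=grab('side');b=np.ascontiguousarray(S['frame'][:,:,::-1])
for n,(u,v) in {'A':(281,302),'B':(299,260),'C':(329,240)}.items():
    t=a[v-12:v+12,u-10:u+12]; w=b[v-45:v+45,u-50:u+50]
    r=cv2.matchTemplate(w,t,cv2.TM_CCOEFF_NORMED);_,m,_,l=cv2.minMaxLoc(r);print(n,round(m,3),l[0]-40,l[1]-33)
E
python3 tm.py
```

```text
18.15 tcp [0.4158 0.1749 0.2035] yaw_y 91.58 z [-0.002 -0.001 -1.   ] F [ 0.1 -0.1 -0.5] w 0.0599 ff 0.0 q [ 0.4  -0.01 -0.27  1.31 -0.    0.37]
A 0.999 0 0
B 0.984 0 0
C 0.999 0 0
```

Emit:
arm_command:
  series:
    - [0, 0, -0.1, 0, 0, 0, 60]
    - [0, 0, -0.25, 0, 0, 0, 60]
    - [0, 0, -0.4, 0, 0, 0, 60]
    - [0, 0, -0.5, 0, 0, 0, 60]
    - [0, 0, -0.535, 0, 0, 0, 60]
    - [0, 0, -0.535, 0, 0, 0, 60]

```text
clock: 18.7
tool_pos: [0.4156, 0.1732, 0.1233]
ee_rot: [0.037, -3.139, 0.002]
force: [-0.1, -0.1, 0.1]
width: 0.0601
finger_force: 0.0
```

Emit:
arm_command:
  series:
    - [0, 0, 0, 0, 0, 0, 25]
    - [0, 0, 0, 0, 0, 0, 25]
    - [0, 0, 0, 0, 0, 0, 25]
    - [0, 0, 0, 0, 0, 0, 25]
    - [0, 0, 0, 0, 0, 0, 25]
    - [0, 0, 0.08, 0, 0, 0, 25]
    - [0, 0, 0.2, 0, 0, 0, 25]
    - [0, 0, 0.33, 0, 0, 0, 25]
    - [0, 0, 0.44, 0, 0, 0, 25]

```text
clock: 19.45
tool_pos: [0.4163, 0.1746, 0.1915]
ee_rot: [0.04, -3.141, 0.001]
force: [-0.6, -0.1, -1.6]
width: 0.0326
finger_force: 59.7
```

Emit:
arm_command:
  series:
    - [0.05, -0.1, 0, 0, 0, 0, 25]
    - [0.12, -0.27, 0, 0, 0, 0, 25]
    - [0.19, -0.45, 0, 0, 0, 0, 25]
    - [0.25, -0.63, 0, 0, 0, 0, 25]
    - [0.3, -0.8, 0, 0, 0, 0, 25]
    - [0.343, -0.92, 0, 0, 0, 0, 25]
    - [0.343, -0.956, -0.1, 0, 0, 0, 25]
    - [0.343, -0.956, -0.2, 0, 0, 0, 25]
    - [0.343, -0.956, -0.267, 0, 0, 0, 25]
    - [0.343, -0.956, -0.267, 0, 0, 0, 25]

```text
clock: 20.28
tool_pos: [0.4664, 0.0312, 0.1482]
ee_rot: [0.04, -3.137, 0.0]
force: [-0.8, -1.2, -1.6]
width: 0.0326
finger_force: 59.9
```

```bash
python3 st.py
```

```text
20.28 tcp [0.4664 0.0312 0.1482] yaw_y 91.45 z [-0.004 -0.    -1.   ] F [-0.8 -1.2 -1.6] w 0.0326 ff 59.9 q [ 0.07  0.04 -0.34  1.19  0.    0.04]
```

Emit:
arm_command:
  series:
    - [0, -0.02, 0.017, 0, 0, 0, 25]
    - [0.1, -0.018, 0.017, 0, 0, 0, 25]
    - [0.22, -0.015, 0.017, 0, 0, 0, 25]
    - [0.35, -0.013, 0.017, 0, 0, 0, 25]
    - [0.48, -0.01, 0.017, 0, 0, 0, 25]
    - [0.61, -0.008, 0.017, 0, 0, 0, 25]
    - [0.74, -0.005, 0.017, 0, 0, 0, 25]
    - [0.86, -0.003, 0.017, 0, 0, 0, 25]
    - [0.95, 0, 0.017, 0, 0, 0, 25]
    - [1.0, 0, 0.017, 0, 0, 0, 25]

```text
clock: 21.12
tool_pos: [0.6199, 0.0318, 0.154]
ee_rot: [-0.041, 3.14, 0.0]
force: [-0.1, -0.2, -1.6]
width: 0.0328
finger_force: 60.1
```

Emit:
arm_command:
  series:
    - [0, 0, -0.02, 0, 0, 0, 25]
    - [0.03, 0, -0.02, 0, 0, 0, 25]
    - [0.05, 0, -0.02, 0, 0, 0, 25]
    - [0.065, 0, -0.02, 0, 0, 0, 25]
    - [0.075, 0, -0.02, 0, 0, 0, 25]
    - [0.075, 0, -0.02, 0, 0, 0, 25]

```text
clock: 21.62
tool_pos: [0.6289, 0.0313, 0.1504]
ee_rot: [0.04, -3.141, -0.0]
force: [-0.6, 0.3, -1.9]
width: 0.0328
finger_force: 60.3
```

```bash
python3 st.py
```

```text
21.62 tcp [0.6289 0.0313 0.1504] yaw_y 91.46 z [-0.  0. -1.] F [-0.6  0.3 -1.9] w 0.0328 ff 60.3 q [0.05 0.34 0.03 1.26 0.   0.02]
```

Emit:
arm_command:
  series:
    - [0.01, 0, 0, 0, 0, 0, 25]
    - [0.02, 0, 0, 0, 0, 0, 25]
    - [0.03, 0, 0, 0, 0, 0, 25]
    - [0.03, 0, 0, 0, 0, 0, 25]

```text
clock: 21.95
tool_pos: [0.6304, 0.0315, 0.1503]
ee_rot: [0.04, -3.135, -0.001]
force: [-12.6, 0.4, 4.8]
width: 0.033
finger_force: 60.1
```

```bash
python3 st.py; python3 - <<'E'
from ov import *
S=grab('side')
cv2.imwrite('pics/g4.png',cv2.resize(S['frame'][:,:,::-1][150:280,220:380],None,fx=4,fy=4,interpolation=2))
E
```

```text
21.95 tcp [0.6304 0.0315 0.1503] yaw_y 91.48 z [-0.006  0.001 -1.   ] F [-12.6   0.4   4.8] w 0.033 ff 60.1 q [0.05 0.34 0.04 1.27 0.   0.02]
```

View pics/g4.png

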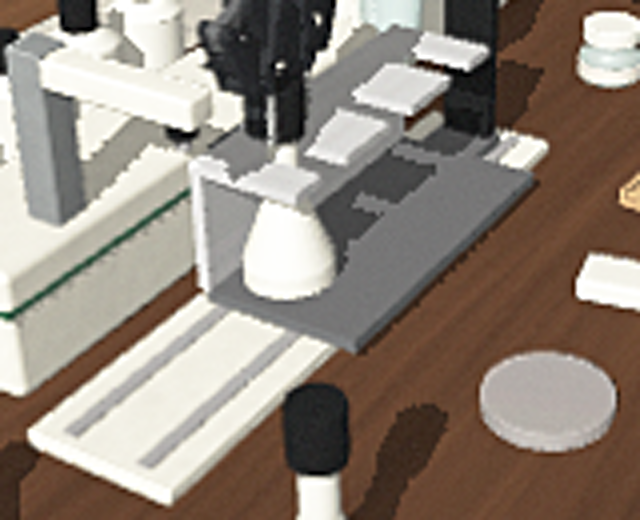

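The neck has met the slot's end (12.6 N). The flask is upright with its neck in the slot and its cap above the plate. Lower, release and go to B, staying clear of the gantry.

Emit:
arm_command:
  series:
    - [0, 0, -0.012, 0, 0, 0, 25]
    - [-0.015, 0, -0.015, 0, 0, 0, 25]
    - [-0.015, 0, -0.015, 0, 0, 0, 60]
    - [-0.015, 0, -0.015, 0, 0, 0, 60]
    - [-0.015, 0, -0.015, 0, 0, 0, 60]
    - [-0.015, 0, -0.015, 0, 0, 0, 60]
    - [-0.015, 0, 0.09, 0, 0, 0, 60]
    - [-0.015, 0, 0.22, 0, 0, 0, 60]
    - [-0.015, 0, 0.33, 0, 0, 0, 60]
    - [-0.015, 0, 0.367, 0, 0, 0, 60]

```text
clock: 22.83
tool_pos: [0.6327, 0.0313, 0.2078]
ee_rot: [-0.04, 3.138, 0.0]
force: [0.5, -0.0, 0.6]
width: 0.0598
finger_force: 0.0
```

Emit:
arm_command:
  series:
    - [-0.1, 0, 0, 0, 0, 0, 60]
    - [-0.3, 0, 0, 0, 0, 0, 60]
    - [-0.55, 0, 0, 0, 0, 0, 60]
    - [-0.8, 0, 0, 0, 0, 0, 60]
    - [-1.0, 0, 0, 0, 0, 0, 60]

```text
clock: 23.25
tool_pos: [0.4791, 0.0312, 0.2043]
ee_rot: [0.04, -3.14, 0.0]
force: [-0.3, 1.3, 0.5]
width: 0.0602
finger_force: 0.0
```

Emit:
arm_command:
  series:
    - [-0.15, 0.15, 0, 0, 0, 0, 60]
    - [-0.25, 0.35, 0, 0, 0, 0, 60]
    - [-0.32, 0.55, 0, 0, 0, 0, 60]
    - [-0.349, 0.75, 0, 0, 0, 0, 60]

```text
clock: 23.58
tool_pos: [0.4276, 0.1444, 0.2052]
ee_rot: [-0.038, 3.141, 0.0]
force: [0.8, 1.0, -0.7]
width: 0.0598
finger_force: 0.0
```

Emit:
arm_command:
  series:
    - [0, 0.22, 0, 0, 0, 0, 60]
    - [0, 0.45, 0, 0, 0, 0, 60]
    - [0, 0.66, 0, 0, 0, 0, 60]
    - [0, 0.8, 0, 0, 0, 0, 60]
    - [0, 0.857, 0, 0, 0, 0, 60]
    - [0, 0.857, 0, 0, 0, 0, 60]

```text
clock: 24.08
tool_pos: [0.429, 0.2738, 0.2044]
ee_rot: [0.044, -3.14, 0.001]
force: [0.1, -0.4, -0.5]
width: 0.0604
finger_force: 0.0
```

```bash
python3 st.py;python3 tm.py
```

```text
24.08 tcp [0.429  0.2738 0.2044] yaw_y 91.61 z [-0.001 -0.    -1.   ] F [ 0.1 -0.4 -0.5] w 0.0604 ff 0.0 q [ 0.57  0.1  -0.15  1.32  0.    0.54]
A 0.999 0 0
B 0.984 0 0
C 0.922 -29 22
```

Emit:
arm_command:
  series:
    - [0, 0, -0.1, 0, 0, 0, 60]
    - [0, 0, -0.25, 0, 0, 0, 60]
    - [0, 0, -0.4, 0, 0, 0, 60]
    - [0, 0, -0.5, 0, 0, 0, 60]
    - [0, 0, -0.537, 0, 0, 0, 60]
    - [0, 0, -0.537, 0, 0, 0, 60]

```text
clock: 24.63
tool_pos: [0.4285, 0.2706, 0.1234]
ee_rot: [0.038, -3.139, 0.003]
force: [-0.0, 0.7, 0.0]
width: 0.0601
finger_force: 0.0
```

Emit:
arm_command:
  series:
    - [0, 0, 0, 0, 0, 0, 25]
    - [0, 0, 0, 0, 0, 0, 25]
    - [0, 0, 0, 0, 0, 0, 25]
    - [0, 0, 0, 0, 0, 0, 25]
    - [0, 0, 0, 0, 0, 0, 25]
    - [0, 0, 0.08, 0, 0, 0, 25]
    - [0, 0, 0.2, 0, 0, 0, 25]
    - [0, 0, 0.33, 0, 0, 0, 25]
    - [0, 0, 0.44, 0, 0, 0, 25]

```text
clock: 25.38
tool_pos: [0.429, 0.2723, 0.1916]
ee_rot: [0.04, -3.141, 0.0]
force: [0.8, 0.7, -1.6]
width: 0.0327
finger_force: 59.8
```

Emit:
arm_command:
  series:
    - [0.03, -0.1, 0, 0, 0, 0, 25]
    - [0.08, -0.27, 0, 0, 0, 0, 25]
    - [0.13, -0.45, 0, 0, 0, 0, 25]
    - [0.18, -0.63, 0, 0, 0, 0, 25]
    - [0.22, -0.82, 0, 0, 0, 0, 25]
    - [0.258, -1.0, 0, 0, 0, 0, 25]

```text
clock: 25.88
tool_pos: [0.4678, 0.1211, 0.1905]
ee_rot: [0.041, -3.141, 0.0]
force: [0.5, -0.4, -1.6]
width: 0.0327
finger_force: 60.2
```

Emit:
arm_command:
  series:
    - [0, -0.18, 0, 0, 0, 0, 25]
    - [0, -0.36, 0, 0, 0, 0, 25]
    - [0, -0.53, 0, 0, 0, 0, 25]
    - [0, -0.7, 0, 0, 0, 0, 25]
    - [0, -0.86, 0, 0, 0, 0, 25]
    - [0, -1.0, 0, 0, 0, 0, 25]

```text
clock: 26.38
tool_pos: [0.4675, -0.0291, 0.1906]
ee_rot: [0.04, -3.141, 0.0]
force: [0.8, -0.2, -1.6]
width: 0.0327
finger_force: 60.2
```

Emit:
arm_command:
  series:
    - [0, -0.1, 0, 0, 0, 0, 25]
    - [0, -0.18, -0.06, 0, 0, 0, 25]
    - [0, -0.214, -0.14, 0, 0, 0, 25]
    - [0, -0.214, -0.21, 0, 0, 0, 25]
    - [0, -0.214, -0.25, 0, 0, 0, 25]
    - [0, -0.214, -0.25, 0, 0, 0, 25]
    - [0, -0.214, -0.25, 0, 0, 0, 25]

```text
clock: 26.97
tool_pos: [0.4676, -0.0592, 0.1529]
ee_rot: [0.041, -3.14, -0.0]
force: [-0.3, -0.0, -1.5]
width: 0.0326
finger_force: 60.2
```

```bash
python3 st.py
```

```text
26.97 tcp [ 0.4676 -0.0592  0.1529] yaw_y 91.51 z [-0.001  0.    -1.   ] F [-0.3 -0.  -1.5] w 0.0326 ff 60.2 q [-0.13  0.04 -0.33  1.2   0.   -0.15]
```

Emit:
arm_command:
  series:
    - [0.04, 0, 0, 0, 0, 0, 25]
    - [0.12, 0.002, 0, 0, 0, 0, 25]
    - [0.23, 0.005, 0, 0, 0, 0, 25]
    - [0.35, 0.007, 0, 0, 0, 0, 25]
    - [0.48, 0.01, 0, 0, 0, 0, 25]
    - [0.61, 0.012, 0, 0, 0, 0, 25]
    - [0.74, 0.015, 0, 0, 0, 0, 25]
    - [0.86, 0.018, 0, 0, 0, 0, 25]
    - [0.95, 0.02, 0, 0, 0, 0, 25]
    - [1.0, 0.02, 0, 0, 0, 0, 25]

```text
clock: 27.8
tool_pos: [0.6207, -0.0563, 0.153]
ee_rot: [-0.041, 3.14, -0.0]
force: [0.2, -0.1, -2.4]
width: 0.0329
finger_force: 60.2
```

Emit:
arm_command:
  series:
    - [0, 0, -0.02, 0, 0, 0, 25]
    - [0.02, 0, -0.02, 0, 0, 0, 25]
    - [0.035, 0, -0.02, 0, 0, 0, 25]
    - [0.05, 0, -0.02, 0, 0, 0, 25]
    - [0.06, 0, -0.02, 0, 0, 0, 25]
    - [0.06, 0, -0.02, 0, 0, 0, 25]

```text
clock: 28.3
tool_pos: [0.6268, -0.0568, 0.1502]
ee_rot: [0.04, -3.141, 0.0]
force: [0.3, -1.0, -1.9]
width: 0.0326
finger_force: 59.9
```

```bash
python3 st.py
```

```text
28.3 tcp [ 0.6268 -0.0568  0.1502] yaw_y 91.46 z [-0. -0. -1.] F [ 0.3 -1.  -1.9] w 0.0326 ff 59.9 q [-0.09  0.34  0.03  1.26 -0.   -0.12]
```

Emit:
arm_command:
  series:
    - [0.01, 0, 0, 0, 0, 0, 25]
    - [0.02, 0, 0, 0, 0, 0, 25]
    - [0.03, 0, 0, 0, 0, 0, 25]
    - [0.04, 0, 0, 0, 0, 0, 25]
    - [0.045, 0, 0, 0, 0, 0, 25]
    - [0.045, 0, 0, 0, 0, 0, 25]

```text
clock: 28.8
tool_pos: [0.6305, -0.0568, 0.1502]
ee_rot: [0.04, -3.135, 0.0]
force: [-12.4, -0.3, 5.9]
width: 0.033
finger_force: 60.5
```

Emit:
arm_command:
  series:
    - [0, 0, -0.012, 0, 0, 0, 25]
    - [-0.015, 0, -0.015, 0, 0, 0, 25]
    - [-0.015, 0, -0.015, 0, 0, 0, 60]
    - [-0.015, 0, -0.015, 0, 0, 0, 60]
    - [-0.015, 0, -0.015, 0, 0, 0, 60]
    - [-0.015, 0, -0.015, 0, 0, 0, 60]
    - [-0.015, 0, 0.09, 0, 0, 0, 60]
    - [-0.015, 0, 0.22, 0, 0, 0, 60]
    - [-0.015, 0, 0.33, 0, 0, 0, 60]
    - [-0.015, 0, 0.367, 0, 0, 0, 60]

```text
clock: 29.63
tool_pos: [0.6325, -0.0568, 0.2077]
ee_rot: [-0.04, 3.138, -0.001]
force: [0.1, 0.2, 0.8]
width: 0.0601
finger_force: 0.0
```

Emit:
arm_command:
  series:
    - [-0.1, 0, 0, 0, 0, 0, 60]
    - [-0.3, 0, 0, 0, 0, 0, 60]
    - [-0.55, 0, 0, 0, 0, 0, 60]
    - [-0.8, 0, 0, 0, 0, 0, 60]
    - [-1.0, 0, 0, 0, 0, 0, 60]

```text
clock: 30.05
tool_pos: [0.479, -0.0566, 0.2043]
ee_rot: [0.04, -3.14, -0.0]
force: [-0.4, 0.1, 0.6]
width: 0.0598
finger_force: 0.0
```

Emit:
arm_command:
  series:
    - [-0.15, 0.15, 0, 0, 0, 0, 60]
    - [-0.3, 0.35, 0, 0, 0, 0, 60]
    - [-0.43, 0.57, 0, 0, 0, 0, 60]
    - [-0.54, 0.79, 0, 0, 0, 0, 60]
    - [-0.614, 1.0, 0, 0, 0, 0, 60]

```text
clock: 30.47
tool_pos: [0.3875, 0.0942, 0.205]
ee_rot: [-0.039, 3.141, 0.0]
force: [1.3, -0.0, -0.1]
width: 0.0604
finger_force: 0.0
```

```bash
python3 st.py;python3 tm.py
```

```text
30.47 tcp [0.3875 0.0942 0.205 ] yaw_y 91.41 z [ 0.  0. -1.] F [ 1.3 -0.  -0.1] w 0.0604 ff 0.0 q [ 0.24 -0.11 -0.36  1.32  0.    0.21]
A 0.72 0 -1
B 0.271 -26 -33
C 0.645 22 -9
```

```bash
python3 - <<'E'
from ov import *
T=grab('top');S=grab('side')
cv2.imwrite('pics/sA.png',S['frame'][:,:,::-1]);cv2.imwrite('pics/tA.png',T['frame'][:,:,::-1])
a=cv2.resize(T['frame'][:,:,::-1][200:300,130:310],None,fx=3,fy=3,interpolation=2)
b=cv2.resize(S['frame'][:,:,::-1][150:370,200:400],None,fx=1.3,fy=1.3,interpolation=2)
b=np.pad(b,((0,0),(0,540-b.shape[1]),(0,0)))
cv2.imwrite('pics/g5.png',np.vstack([a,b]))
E
```

```text
(no output)
```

View pics/g5.png

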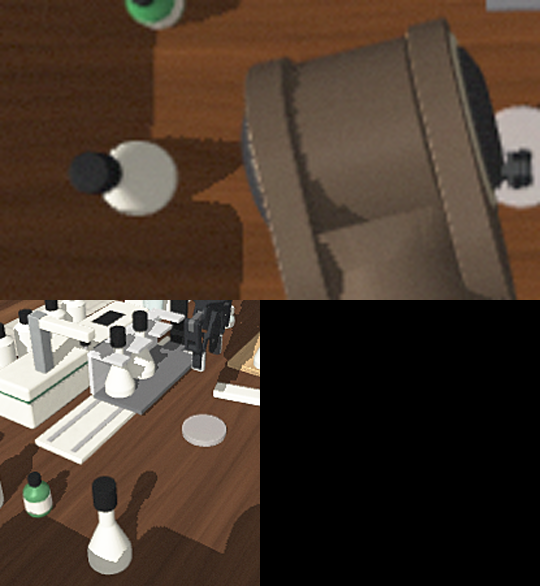

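A is unmoved: its cap is still at (160,257) in the full frame, and the lower match score came from the changed background. Two new flasks stand seated. Fetch A.

Emit:
arm_command:
  series:
    - [0, 0.2, 0, 0, 0, 0, 60]
    - [0, 0.4, 0, 0, 0, 0, 60]
    - [0, 0.6, 0, 0, 0, 0, 60]
    - [0, 0.8, 0, 0, 0, 0, 60]
    - [0, 1.0, 0, 0, 0, 0, 60]

```text
clock: 31.03
tool_pos: [0.39, 0.2438, 0.2048]
ee_rot: [-0.037, 3.141, -0.001]
force: [0.2, -0.0, -0.8]
width: 0.0596
finger_force: 0.0
```

Emit:
arm_command:
  series:
    - [0, 0.22, 0, 0, 0, 0, 60]
    - [0, 0.45, 0, 0, 0, 0, 60]
    - [0, 0.67, 0, 0, 0, 0, 60]
    - [0, 0.85, 0, 0, 0, 0, 60]
    - [0, 0.957, 0, 0, 0, 0, 60]
    - [0, 0.957, 0, 0, 0, 0, 60]
    - [0, 0.957, 0, 0, 0, 0, 60]

```text
clock: 31.62
tool_pos: [0.39, 0.3865, 0.2041]
ee_rot: [0.04, -3.14, 0.003]
force: [-1.0, 0.1, -0.8]
width: 0.0598
finger_force: 0.0
```

Emit:
arm_command:
  series:
    - [0, 0, -0.1, 0, 0, 0, 60]
    - [0, 0, -0.25, 0, 0, 0, 60]
    - [0, 0, -0.4, 0, 0, 0, 60]
    - [0, 0, -0.5, 0, 0, 0, 60]
    - [0, 0, -0.537, 0, 0, 0, 60]
    - [0, 0, -0.537, 0, 0, 0, 60]

```text
clock: 32.12
tool_pos: [0.3891, 0.3847, 0.1234]
ee_rot: [0.037, -3.139, 0.004]
force: [0.0, -0.9, 0.2]
width: 0.0602
finger_force: 0.0
```

Emit:
arm_command:
  series:
    - [0, 0, 0, 0, 0, 0, 25]
    - [0, 0, 0, 0, 0, 0, 25]
    - [0, 0, 0, 0, 0, 0, 25]
    - [0, 0, 0, 0, 0, 0, 25]
    - [0, 0, 0, 0, 0, 0, 25]
    - [0, 0, 0.08, 0, 0, 0, 25]
    - [0, 0, 0.2, 0, 0, 0, 25]
    - [0, 0, 0.33, 0, 0, 0, 25]
    - [0, 0, 0.44, 0, 0, 0, 25]

```text
clock: 32.87
tool_pos: [0.389, 0.3868, 0.1915]
ee_rot: [0.041, -3.141, 0.0]
force: [0.8, -0.6, -1.4]
width: 0.0324
finger_force: 59.8
```

```bash
python3 st.py
```

```text
32.87 tcp [0.389  0.3868 0.1915] yaw_y 91.48 z [-0. -0. -1.] F [ 0.8 -0.6 -1.4] w 0.0324 ff 59.8 q [ 0.78  0.17 -0.09  1.3   0.    0.76]
```

Emit:
arm_command:
  series:
    - [0.03, -0.1, 0, 0, 0, 0, 25]
    - [0.06, -0.27, 0, 0, 0, 0, 25]
    - [0.1, -0.45, 0, 0, 0, 0, 25]
    - [0.13, -0.63, 0, 0, 0, 0, 25]
    - [0.17, -0.82, 0, 0, 0, 0, 25]
    - [0.2, -1.0, 0, 0, 0, 0, 25]

```text
clock: 33.37
tool_pos: [0.4191, 0.2356, 0.1905]
ee_rot: [0.041, -3.141, 0.0]
force: [-0.1, 0.9, -0.8]
width: 0.0326
finger_force: 60.2
```

Emit:
arm_command:
  series:
    - [0.04, -0.2, 0, 0, 0, 0, 25]
    - [0.08, -0.4, 0, 0, 0, 0, 25]
    - [0.12, -0.6, 0, 0, 0, 0, 25]
    - [0.16, -0.8, 0, 0, 0, 0, 25]
    - [0.2, -1.0, 0, 0, 0, 0, 25]

```text
clock: 33.78
tool_pos: [0.4491, 0.0855, 0.1907]
ee_rot: [0.041, -3.141, -0.0]
force: [0.2, -0.4, -1.4]
width: 0.0328
finger_force: 60.2
```

Emit:
arm_command:
  series:
    - [0.03, -0.2, 0, 0, 0, 0, 25]
    - [0.06, -0.4, 0, 0, 0, 0, 25]
    - [0.09, -0.6, 0, 0, 0, 0, 25]
    - [0.11, -0.8, 0, 0, 0, 0, 25]
    - [0.123, -1.0, 0, 0, 0, 0, 25]

```text
clock: 34.2
tool_pos: [0.4676, -0.0646, 0.1906]
ee_rot: [0.04, -3.141, -0.0]
force: [1.2, 0.2, -2.0]
width: 0.0327
finger_force: 60.2
```

Emit:
arm_command:
  series:
    - [0, -0.18, 0, 0, 0, 0, 25]
    - [0, -0.35, 0, 0, 0, 0, 25]
    - [0, -0.48, 0, 0, 0, 0, 25]
    - [0, -0.564, -0.05, 0, 0, 0, 25]
    - [0, -0.564, -0.13, 0, 0, 0, 25]
    - [0, -0.564, -0.21, 0, 0, 0, 25]
    - [0, -0.564, -0.25, 0, 0, 0, 25]
    - [0, -0.564, -0.25, 0, 0, 0, 25]
    - [0, -0.564, -0.25, 0, 0, 0, 25]

```text
clock: 34.95
tool_pos: [0.4675, -0.1473, 0.1529]
ee_rot: [0.041, -3.14, -0.001]
force: [0.3, -0.0, -1.0]
width: 0.0327
finger_force: 60.0
```

Emit:
arm_command:
  series:
    - [0.04, 0, 0, 0, 0, 0, 25]
    - [0.12, 0.002, 0, 0, 0, 0, 25]
    - [0.23, 0.005, 0, 0, 0, 0, 25]
    - [0.35, 0.007, 0, 0, 0, 0, 25]
    - [0.48, 0.01, 0, 0, 0, 0, 25]
    - [0.61, 0.012, 0, 0, 0, 0, 25]
    - [0.74, 0.015, 0, 0, 0, 0, 25]
    - [0.86, 0.018, 0, 0, 0, 0, 25]
    - [0.95, 0.02, 0, 0, 0, 0, 25]
    - [1.0, 0.02, 0, 0, 0, 0, 25]

```text
clock: 35.78
tool_pos: [0.6206, -0.1444, 0.153]
ee_rot: [-0.042, 3.14, -0.0]
force: [-0.2, 0.4, -1.3]
width: 0.0324
finger_force: 60.1
```

Emit:
arm_command:
  series:
    - [0, 0, -0.02, 0, 0, 0, 25]
    - [0.02, 0, -0.02, 0, 0, 0, 25]
    - [0.035, 0, -0.02, 0, 0, 0, 25]
    - [0.05, 0, -0.02, 0, 0, 0, 25]
    - [0.06, 0, -0.02, 0, 0, 0, 25]
    - [0.06, 0, -0.02, 0, 0, 0, 25]

```text
clock: 36.28
tool_pos: [0.6266, -0.1449, 0.1502]
ee_rot: [-0.04, 3.141, 0.0]
force: [0.7, 0.3, -0.8]
width: 0.0325
finger_force: 60.0
```

Emit:
arm_command:
  series:
    - [0.01, 0, 0, 0, 0, 0, 25]
    - [0.02, 0, 0, 0, 0, 0, 25]
    - [0.03, 0, 0, 0, 0, 0, 25]
    - [0.04, 0, 0, 0, 0, 0, 25]
    - [0.045, 0, 0, 0, 0, 0, 25]
    - [0.045, 0, 0, 0, 0, 0, 25]

```text
clock: 36.78
tool_pos: [0.6319, -0.1448, 0.1503]
ee_rot: [0.04, -3.138, 0.0]
force: [-6.2, -0.1, 1.4]
width: 0.0328
finger_force: 60.4
```

Emit:
arm_command:
  series:
    - [0.01, 0, 0, 0, 0, 0, 25]
    - [0.01, 0, -0.013, 0, 0, 0, 25]
    - [-0.005, 0, -0.013, 0, 0, 0, 60]
    - [-0.005, 0, -0.013, 0, 0, 0, 60]
    - [-0.005, 0, -0.013, 0, 0, 0, 60]
    - [-0.005, 0, -0.013, 0, 0, 0, 60]
    - [-0.005, 0, 0.09, 0, 0, 0, 60]
    - [-0.005, 0, 0.22, 0, 0, 0, 60]
    - [-0.005, 0, 0.33, 0, 0, 0, 60]
    - [-0.005, 0, 0.367, 0, 0, 0, 60]

```text
clock: 37.62
tool_pos: [0.6339, -0.145, 0.2079]
ee_rot: [-0.04, 3.138, -0.001]
force: [-0.0, 0.1, 0.1]
width: 0.0603
finger_force: 0.0
```

Emit:
arm_command:
  series:
    - [-0.02, -0.1, 0, 0, 0, 0, 34]
    - [-0.04, -0.3, 0, 0, 0, 0, 34]
    - [-0.06, -0.48, 0, 0, 0, 0, 34]
    - [-0.06, -0.56, 0, 0, 0, 0, 34]
    - [-0.06, -0.56, 0, 0, 0, 0, 34]
    - [-0.06, -0.56, 0, 0, 0, 0, 34]
    - [-0.06, -0.56, 0, 0, 0, 0, 34]

```text
clock: 38.2
tool_pos: [0.6236, -0.2284, 0.2046]
ee_rot: [0.04, -3.141, -0.001]
force: [0.4, 0.1, -0.4]
width: 0.0339
finger_force: 0.0
```

```bash
python3 st.py; python3 - <<'E'
from ov import *
S=grab('side')
cv2.imwrite('pics/g6.png',cv2.resize(S['frame'][:,:,::-1][140:280,220:400],None,fx=4,fy=4,interpolation=2))
E
```

```text
38.2 tcp [ 0.6236 -0.2284  0.2046] yaw_y 91.47 z [-0.001  0.001 -1.   ] F [ 0.4  0.1 -0.4] w 0.0339 ff 0.0 q [-0.35  0.4   0.23  1.41  0.   -0.38]
```

View pics/g6.png

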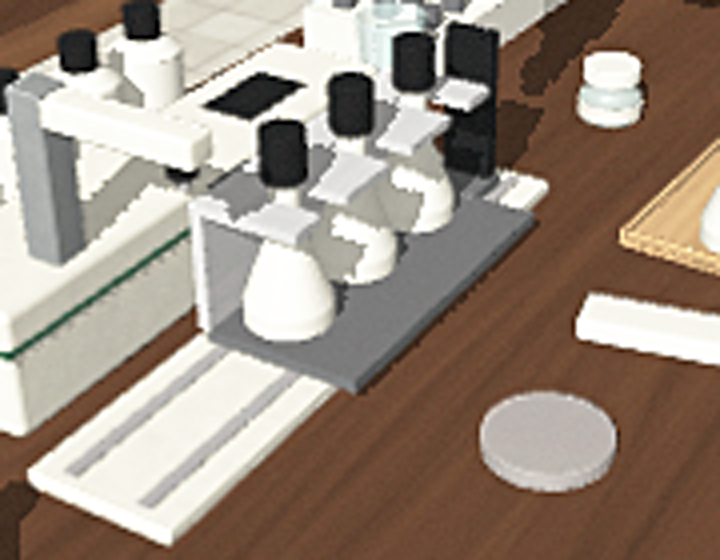

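All three new flasks stand upright, with caps above the plate at (283,155), (351,105) and (414,62) in the crop. Now pinch the tab and push the carriage home.

Emit:
arm_command:
  series:
    - [0, 0, -0.1, 0, 0, 0, 34]
    - [0, 0, -0.22, 0, 0, 0, 34]
    - [0, 0, -0.34, 0, 0, 0, 34]
    - [0, 0, -0.4, 0, 0, 0, 34]
    - [0, 0, -0.413, 0, 0, 0, 34]
    - [0, 0, -0.413, 0, 0, 0, 5]
    - [0, 0, -0.413, 0, 0, 0, 5]
    - [0, 0, -0.413, 0, 0, 0, 5]
    - [0, 0, -0.413, 0, 0, 0, 5]
    - [0, 0, -0.413, 0, 0, 0, 5]

```text
clock: 39.08
tool_pos: [0.624, -0.228, 0.1442]
ee_rot: [-0.041, 3.14, 0.002]
force: [-0.0, 5.2, 0.6]
width: 0.0128
finger_force: 59.8
```

Emit:
arm_command:
  series:
    - [0, 0.02, 0, 0, 0, 0, 5]
    - [0, 0.06, 0, 0, 0, 0, 5]
    - [0, 0.12, 0, 0, 0, 0, 5]
    - [-0.003, 0.18, 0, 0, 0, 0, 5]
    - [-0.005, 0.24, 0, 0, 0, 0, 5]
    - [-0.006, 0.3, 0, 0, 0, 0, 5]
    - [-0.007, 0.36, 0, 0, 0, 0, 5]
    - [-0.008, 0.42, 0, 0, 0, 0, 5]
    - [-0.01, 0.47, 0, 0, 0, 0, 5]
    - [-0.01, 0.52, 0, 0, 0, 0, 5]

```text
clock: 39.92
tool_pos: [0.6223, -0.1496, 0.1441]
ee_rot: [-0.041, 3.14, -0.001]
force: [-2.2, -2.4, 6.1]
width: 0.0128
finger_force: 60.6
```

Emit:
arm_command:
  series:
    - [0, 0.04, 0, 0, 0, 0, 5]
    - [0, 0.08, 0, 0, 0, 0, 5]
    - [0, 0.12, 0, 0, 0, 0, 5]
    - [-0.003, 0.16, 0, 0, 0, 0, 5]
    - [-0.005, 0.19, 0, 0, 0, 0, 5]
    - [-0.005, 0.21, 0, 0, 0, 0, 5]
    - [-0.005, 0.225, 0, 0, 0, 0, 5]
    - [-0.005, 0.235, 0, 0, 0, 0, 5]
    - [-0.005, 0.235, 0, 0, 0, 0, 5]

```text
clock: 40.67
tool_pos: [0.6216, -0.1178, 0.1442]
ee_rot: [-0.038, 3.14, -0.011]
force: [-1.4, -13.0, 4.9]
width: 0.013
finger_force: 60.6
```

```bash
python3 st.py
```

```text
40.67 tcp [ 0.6216 -0.1178  0.1442] yaw_y 91.39 z [ 0.001 -0.007 -1.   ] F [ -1.4 -13.    4.9] w 0.013 ff 60.6 q [-0.18  0.34  0.02  1.25 -0.01 -0.21]
```

Emit:
arm_command:
  series:
    - [0, -0.012, 0, 0, 0, 0, 5]
    - [0, -0.012, 0, 0, 0, 0, 34]
    - [0, -0.015, 0, 0, 0, 0, 34]
    - [0, -0.015, 0, 0, 0, 0, 34]
    - [0, -0.015, 0, 0, 0, 0, 34]
    - [0, -0.015, 0.1, 0, 0, 0, 34]
    - [0, -0.015, 0.25, 0, 0, 0, 34]
    - [0, -0.015, 0.4, 0, 0, 0, 34]
    - [0, -0.015, 0.6, 0, 0, 0, 34]

```text
clock: 41.42
tool_pos: [0.6208, -0.1171, 0.2324]
ee_rot: [0.041, -3.138, -0.002]
force: [0.3, -0.8, 0.8]
width: 0.0338
finger_force: 0.0
```

Emit:
arm_command:
  series:
    - [-0.1, -0.1, 0, 0, 0, 0, 34]
    - [-0.3, -0.3, 0, 0, 0, 0, 34]
    - [-0.5, -0.5, 0, 0, 0, 0, 34]
    - [-0.75, -0.75, 0, 0, 0, 0, 34]
    - [-1.0, -1.0, 0, 0, 0, 0, 34]
    - [-1.0, -1.0, 0, 0, 0, 0, 34]
    - [-1.0, -1.0, 0, 0, 0, 0, 34]

```text
clock: 42.0
tool_pos: [0.4685, -0.2701, 0.2336]
ee_rot: [0.033, -3.141, 0.001]
force: [0.2, 0.5, 0.0]
width: 0.0341
finger_force: 0.0
```

```bash
python3 st.py; python3 - <<'E'
from ov import *
T=grab('top');S=grab('side')
f=lambda c,y0,y1,x0,x1,k:cv2.resize(c['frame'][:,:,::-1][y0:y1,x0:x1],None,fx=k,fy=k,interpolation=2)
a=f(T,125,275,220,500,2);b=f(S,140,290,200,480,2)
cv2.imwrite('pics/g7.png',np.vstack([a,b]))
cv2.imwrite('pics/top_end.png',T['frame'][:,:,::-1])
# tab shift vs start
o=cv2.imread('pics/side0.png');t=o[150:200,305:332]
r=cv2.matchTemplate(np.ascontiguousarray(S['frame'][:,:,::-1][140:215,285:352]),t,cv2.TM_CCOEFF_NORMED);print(cv2.minMaxLoc(r)[1::2], 'expect (20,10)')
E
```

```text
42.0 tcp [ 0.4685 -0.2701  0.2336] yaw_y 91.21 z [-0.001 -0.001 -1.   ] F [0.2 0.5 0. ] w 0.0341 ff 0.0 q [-0.52  0.16 -0.02  1.39 -0.   -0.54]
(0.8662924766540527, (20, 10)) expect (20,10)
```

View pics/g7.png

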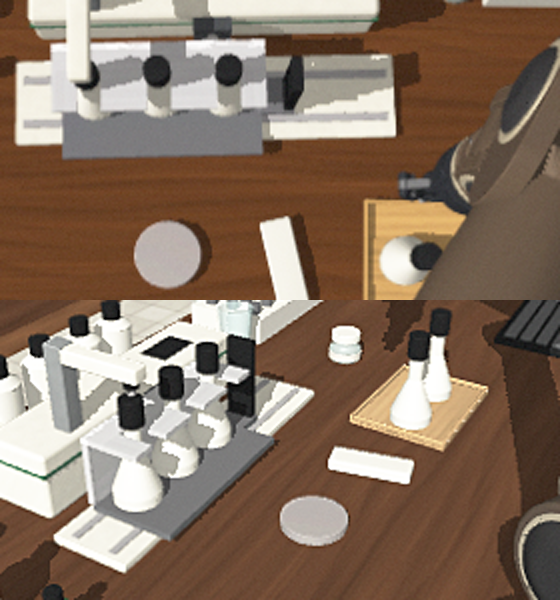

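The carriage is home: the tab is at the same pixel as at the start. Three new flasks are seated, two old ones stand upright in the tray, and the bystanders are where they were.

```bash
python3 -c "
from station import robot
print(robot.job_done())"
```

```text
the job is handed in; nothing more can be done
None
```

I handed the job in at about 42 s; the hand-in gave no verdict. Both finished flasks stand upright in the tray, the three new ones are seated against their slot ends, and the carriage is fully home: it travelled 110 mm back and the tab sits at its starting pixel.

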